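# Pack the circuit board kit in layers

## Task

Pack the lab kit into the open case on the desk: set the small power brick down flat in the deep middle compartment, then lay the long circuit board over it, level on the two end ledges between the corner blocks. Set both down gently rather than dropping them in.

Things in the scene. Friction and masses are not known exactly. Their poses are not given: they have to be found in the camera images.
- kit_case: Open black case with a grey insert, 190 (x) x 145 (y) x 56 mm high, walls 5 mm, fixed to the desk, turned by up to 17 degrees. Origin: centre of its underside; x along its length, z up. Halfway along it the full inner width of 135 mm is free from the floor up: room for fingers either side of the parts.
- compartment (a point): Centre of the floor of the case's deep middle compartment, 5 mm above the case's underside; axes as the case. The compartment is 100 (x) x 135 (y) mm and 27 mm deep up to the ledges; the small brick lies here.
- seat (a point): The board's place: midway between the two ledges and level with their tops, 32 mm above the case's underside; axes as the case. A grey ledge 40 mm long lies at each end (50 to 90 mm from here along x). Two corner blocks on each ledge, 20 mm tall, leave 90 mm free between them (y -45 to 45 mm).
- brick: The SMALL white power brick, a box 75 (x) x 46 (y) x 24 mm high, about 0.14 kg, lying flat and loose on the desk. Origin: centre of its underside; x along its length, z up. A larger white brick, 125 x 62 x 34 mm, also lies about; it is not part of the kit and does not fit.
- board: The LONG green circuit board on a black base 150 (x) x 60 (y) x 12 mm thick, loose on the desk, about 0.16 kg; parts on it reach 23 mm above the origin. Origin: centre of the base's underside; x along its length, z up. Grip across the 60 mm width at mid-length. It may go in either way round. A short green board, 85 x 56 mm, also lies about; it is not part of the kit.
There are look-alikes about, which are no part of the job. Leave any brown or purple look-alike of the brick alone.

How it is judged:
By the outcome, as a careful person would: the job done as asked, in the order asked, and still so for the second after the job is handed in, with the robot touching nothing.
It also fails if it takes over 64 s, if anything falls off the work surface, if the arm or the gripper's body presses on something with over 40 N, if the wrist force passes 120 N, or if a joint passes its speed limit or range.

## Robot

A 7-joint arm with a two-finger parallel gripper is mounted at the origin on the work surface. World frame = base frame: x ahead of the robot, y to its left, z up, the work surface at z = 0. Lengths are in m, angles in rad, forces in N, time in s.
With the tool pointing down it reaches from about 0.4 to 0.85 m from the base axis. Payload 10.4 kg.
Tool frame: the origin (TCP) lies at the very end of the fingers, on their centre line; the grasp point (between the pads) lies 19 mm behind it; y points along the fingers, x is the direction in which the jaws open and shut, and the axes are right-handed (so a half turn about y gives the same grasp; the last joint's range is limited). The gripper opens to 87 mm and grips with 3 to 60 N. Pads are 19 mm wide; open, the fingers measure 117 mm over their backs; the gripper's body (75 mm by 190 mm) begins 51 mm behind the grasp point.
Start: joints at [-1.156, 0.332, -0.065, 1.46, 0.022, 1.35, -0.088], TCP at [0.265, 0.566, 0.223] pointing down, gripper open.
Joint ranges: [-2.6, 2.6], [-0.5, 2.12], [-1.47, 1.34], [0.16, 2.42], [-1.27, 4.41], [0.06, 2.06], [-2.6, 2.6]. Speed limits (rad/s): [2.22, 2.22, 2.79, 2.79, 3.14, 3.14, 3.14].

## Interface

Orientations are given as a unit quaternion [x, y, z, w].
In Python, from bench import readout, vision, r gives the robot as it stands.
- The arm moves only by the tool arm_command, never from a script. Its argument "targets" is a list that holds one entry, the list of rows, each a list of 6 numbers: the shift along the tool's x, y, z in m, then the turn, a rotation vector about the tool's x, y, z in degrees. A call has 1 to 12 rows; each row shifts and turns the commanded pose from where the row before left it, along the tool's axes as they then stand; what a row does not reach is not made up. A row lasts 1/12 s, in which the tool goes at most 41.7 mm and 7.16 degrees, less where a joint would pass 70% of its speed; a pose out of reach is approached as far as the arm can. A call is refused whole if a number of a shift passes 0.0417 or a number of a turn 7.16, either way. A call with a gripper value outside its range is refused whole. "hand" is the opening, from 0 (shut) to 1 (fully open), set as the call begins (left out, the last holds). The fingers move at their own pace and stop on an object; "grip_force" is the grip in N (left out, the last holds). Time passes only in rows, so rows that do not move let the fingers close. It gives the time, the measured TCP pose, the force and the opening at its end, in the units of the state.
- readout.read_state(): the state, without advancing time (a new reading comes with each control period).
- vision.camera(name): name is "side" or "top" or "wrist"; returns a dict with "pixels" (400x640x3 uint8, blue, green, red), "fovy" (degrees; the focal length in pixels is half the picture's height over the tangent of half this angle, whatever the lens; pixels are square), "cx", "cy" (the principal point, pixels), "R" (3x3) and "t" (3): a world point X has camera coordinates R X + t; the wrist camera has in their place "mount" (4x4, takes a point from camera to tool coordinates, whose origin is the TCP and whose axes are the tool frame's). Camera axes: x right, y down, z forward; pixel columns grow to the right and rows downward; lengths in m; the calibration is good to about 2 mm. A picture is of the moment at which its call begins: read the wrist's pose just before it. There is no depth.
- r.close_job(): hands the job in, once; it reports no verdict.
The state is a dict: "time": time; "joint_positions": joint angles; "joint_vel": joint speeds; "joint_torque": joint torques, N m; "ee_pos": TCP position; "eef_rot": TCP orientation; "ft_force": force on the tool from outside, world axes, zero at the start; "torque": the same for the moment, N m; "width": finger opening in m.
Only numpy, scipy, OpenCV 4.12 (cv2) and the standard library are available. Lean on these libraries where they do the work, as an engineer would, in place of code of your own. Each camera call takes 0.05 s, during which the arm holds its last target.

## Working session

There is one attempt and no reset: what is moved stays moved. The work goes in short steps, Python scripts to look and compute and a tool call to move; the robot and the scene stay as the last step left them, time stands still between calls to the robot, and variables do not carry over. Pictures are saved under pics/ and viewed, and the job is handed in when it is done.

Besides the shell and the picture viewer there is one more tool, called after "Emit:" in YAML: its name, and indented under it one key for each argument. arm_command: Moves the arm, as the interface text tells. Its arguments: {"type":"object","properties":{"targets":{"type":"array","items":{"type":"array","items":{"type":"array","items":{"type":"number"}}}},"hand":{"type":"number"},"grip_force":{"type":"number"}},"required":["targets"]}

```bash
ls; mkdir -p pics; python3 - <<'E'
from bench import readout, vision, r
import cv2,numpy as np
s=readout.read_state(); print(s)
for n in ["side","top","wrist"]:
    c=vision.camera(n); cv2.imwrite(f"pics/{n}0.png",c["pixels"]); print(n,{k:v for k,v in c.items() if k!="pixels"})
E
```

```text
pics
{'time': 0.0, 'joint_positions': array([-1.15558862,  0.33289385, -0.06472782,  1.46094279,  0.02156859,
        1.34989329, -0.08852416]), 'joint_vel': array([ 1.79068411e-03, -5.99063579e-04, -2.03714500e-03,  4.64557487e-04,
       -5.46923641e-06, -1.54988817e-04, -3.52948966e-04]), 'joint_torque': array([ 1.46406146e-03, -6.23256969e+01,  2.57414603e-02, -3.89905500e+01,
       -6.12311717e-02,  3.98143684e-02,  1.48327681e-04]), 'ee_pos': array([0.26478736, 0.56570876, 0.22173958]), 'eef_rot': array([ 0.59692649,  0.37906745, -0.37991835, -0.59636287]), 'ft_force': array([0.02140601, 0.18317166, 0.21051927]), 'torque': array([ 0.04318988,  0.02117913, -0.02251947]), 'width': 0.08688262284964149}
side {'fovy': 50.73152605949142, 'cx': 324.66324535575336, 'cy': 198.6608331648161, 'R': array([[ 0.99085028, -0.13329233,  0.02118691],
       [-0.06879781, -0.63387108, -0.77037284],
       [ 0.11611456,  0.76186653, -0.63724155]]), 't': array([-0.44620716,  0.08255933,  1.12312215])}
top {'fovy': 43.5963365854008, 'cx': 320.13273038431635, 'cy': 206.7434741078019, 'R': array([[ 0.02278763, -0.99964765,  0.01361213],
       [-0.99206312, -0.02429468, -0.12337155],
       [ 0.12365878, -0.01069275, -0.99226719]]), 't': array([-0.00264345,  0.44569051,  1.34642251])}
wrist {'fovy': 69.22265234894891, 'cx': 322.93781341626664, 'cy': 202.9594618811378, 'mount': array([[ 9.99999416e-01, -1.02382394e-03, -3.47126892e-04,
         1.93608404e-04],
       [ 8.67918903e-05, -2.44027161e-01,  9.69768394e-01,
        -1.62834360e-01],
       [-1.07758049e-03, -9.69767857e-01, -2.44026929e-01,
         6.67301678e-02],
       [ 0.00000000e+00,  0.00000000e+00,  0.00000000e+00,
         1.00000000e+00]])}
```

View pics/side0.png

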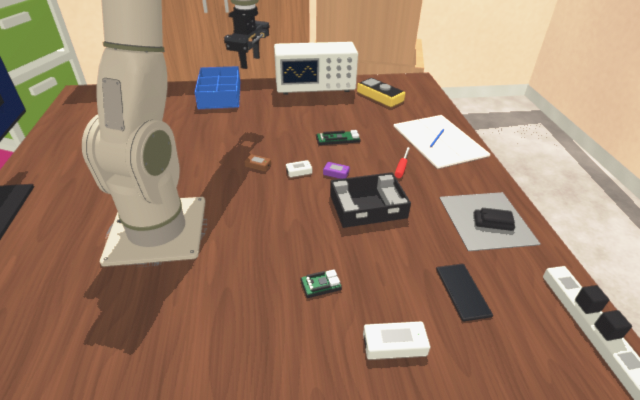

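View pics/top0.png

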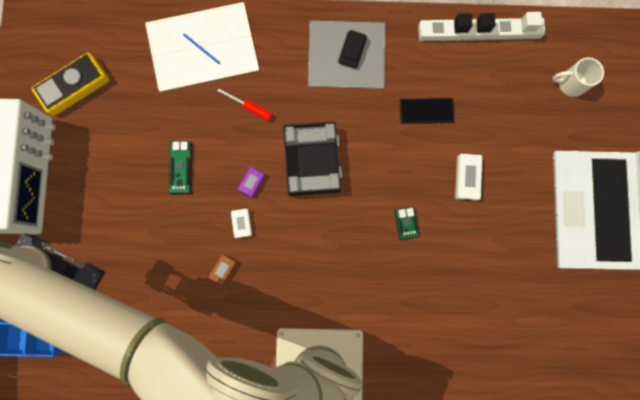

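View pics/wrist0.png

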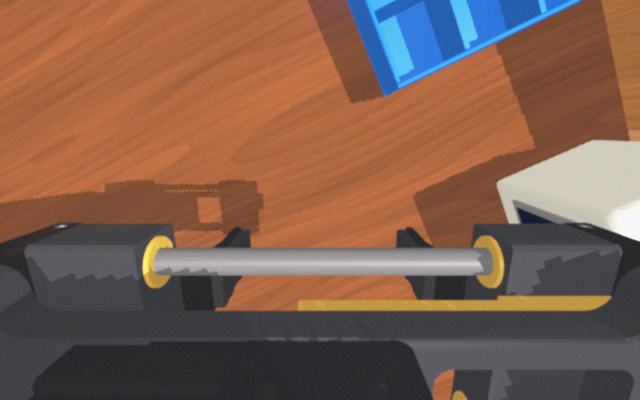

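Side and top agree. In the top view the small white brick is at about (241,223), the long green board at (180,167), and the case at (312,158). The large brick is at (469,177) and the short board at (407,222). Purple and brown look-alikes are at (251,181) and (223,268).

```bash
cat > h.py <<'E'
import numpy as np,cv2
from scipy.spatial.transform import Rotation as Ro
from bench import readout, vision, r
def cam(n):
    s=readout.read_state(); c=vision.camera(n)
    f=200/np.tan(np.radians(c["fovy"]/2)); c["f"]=f
    if n=="wrist":
        T=np.eye(4);T[:3,:3]=Ro.from_quat(s["eef_rot"]).as_matrix();T[:3,3]=s["ee_pos"]
        M=np.linalg.inv(T@c["mount"]); c["R"]=M[:3,:3];c["t"]=M[:3,3]
    return c
def ray(c,uv,z):
    uv=np.atleast_2d(np.array(uv,float)); d=np.c_[(uv[:,0]-c["cx"])/c["f"],(uv[:,1]-c["cy"])/c["f"],np.ones(len(uv))]@c["R"]
    o=-c["R"].T@c["t"]; return o+d*((z-o[2])/d[:,2])[:,None]
def proj(c,X):
    p=np.atleast_2d(X)@c["R"].T+c["t"]; return np.c_[c["cx"]+c["f"]*p[:,0]/p[:,2],c["cy"]+c["f"]*p[:,1]/p[:,2]]
def rect(c,mask,z):
    """min-area rect of biggest contour on plane z: centre, long, short, yaw of long axis(deg)"""
    cs,_=cv2.findContours(mask.astype(np.uint8),cv2.RETR_EXTERNAL,cv2.CHAIN_APPROX_NONE)
    k=max(cs,key=cv2.contourArea); P=ray(c,k[:,0,:],z)[:,:2]
    (x,y),(a,b),th=cv2.minAreaRect((P*1000).astype(np.float32))
    if a<b: a,b,th=b,a,th+90
    th=(th+90)%180-90
    return x/1000,y/1000,a,b,th
def win(m,x0,y0,x1,y1):
    o=np.zeros(m.shape[:2],bool);o[y0:y1,x0:x1]=m[y0:y1,x0:x1];return o
E
python3 - <<'E'
from h import *
c=cam("top");im=c["pixels"];hsv=cv2.cvtColor(im,cv2.COLOR_BGR2HSV)
H,S,V=[hsv[...,i].astype(int) for i in range(3)]
m=win((S<70)&(V>110),222,200,262,245); print("brick",rect(c,m,0.024),m.sum())
m=win(((H<35)|(H>170))&(S>60),0,0,640,400)  # wood
nw=~m
print("board",rect(c,win(nw,155,130,205,205),0.012))
print("case",rect(c,win(nw,270,110,355,205),0.056))
big=cv2.resize(im[100:290,140:380],None,fx=3,fy=3,interpolation=cv2.INTER_CUBIC); cv2.imwrite("pics/crop1.png",big)
cv2.imwrite("pics/crop2.png",cv2.resize((nw*255).astype(np.uint8)[100:290,140:380],None,fx=3,fy=3))
E
```

```text
brick (0.3958064880371094, 0.22360299682617188, 77.17267608642578, 48.9506950378418, 10.361679077148438) 499
board (0.550430908203125, 0.4028201904296875, 148.2998046875, 57.21375274658203, 2.0599398612976074)
case (0.5756612548828125, 0.031307151794433594, 191.54527282714844, 146.6232147216797, 5.7219953536987305)
```

View pics/crop1.png

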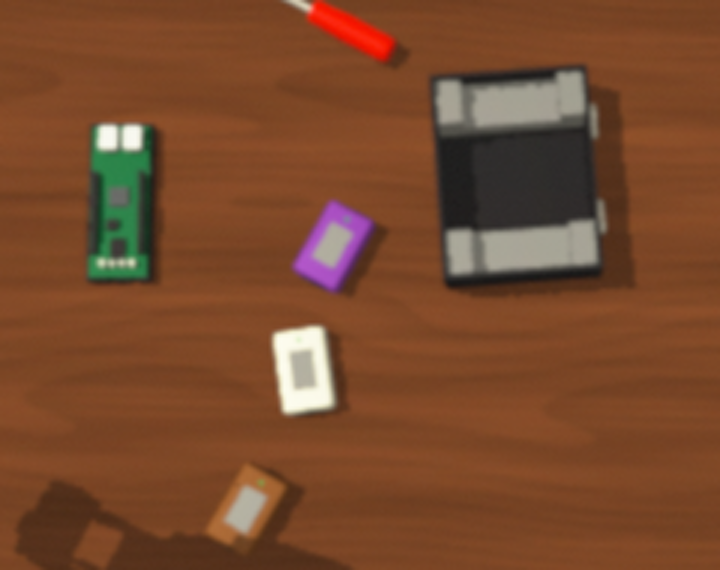

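View pics/crop2.png

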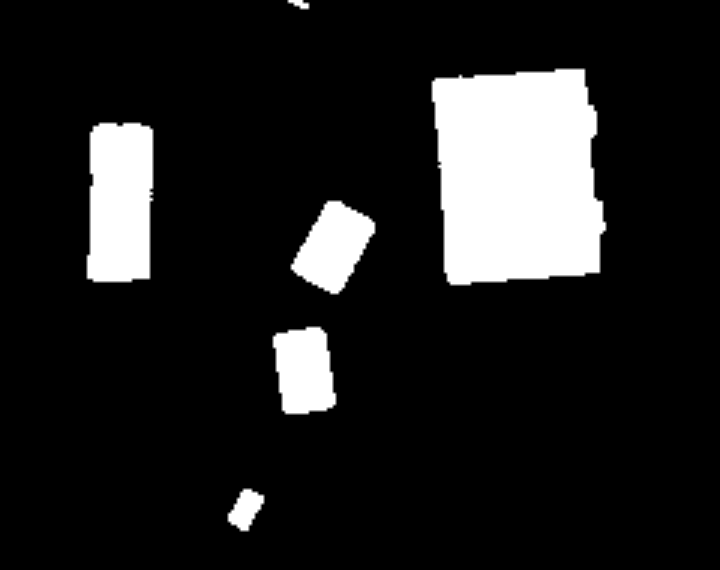

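The masks match the given sizes, except that clips on the case's right side bias its rectangle slightly. I'll refine that with the wrist camera. Next is a planner that works out tool-frame steps.

```bash
cat >> h.py <<'E'
def plan(pos,yaw,turn_first=False):
    """yaw deg of the object's x axis; jaws along object's y. prints the tool-frame shift and turn"""
    s=readout.read_state(); R0=Ro.from_quat(s["eef_rot"]); p=s["ee_pos"]
    a=np.radians(yaw+90); best=None
    for sg in (1,-1):
        x=sg*np.array([np.cos(a),np.sin(a),0]); y=np.array([0,0,-1.]); R=Ro.from_matrix(np.c_[x,y,np.cross(x,y)])
        w=(R0.inv()*R).as_rotvec(degrees=True)
        if best is None or np.linalg.norm(w)<np.linalg.norm(best[1]): best=(R,w)
    R,w=best; d=np.array(pos)-p
    print("t",round(s["time"],2),"pos",p.round(4),"j",s["joint_positions"].round(2),"w",round(s["width"],4),"F",s["ft_force"].round(1))
    print(" err world mm",(d*1000).round(1),"turn deg",w.round(2))
    print(" shift in current tool mm",(R0.inv().apply(d)*1000).round(1)," in final tool mm",(R.inv().apply(d)*1000).round(1))
E
python3 - <<'E'
from h import *
s=readout.read_state();print(Ro.from_quat(s["eef_rot"]).as_matrix().round(3))
plan([0.40,0.224,0.16],7)
E
```

```text
[[ 0.424 -0.    -0.906]
 [ 0.906 -0.001  0.424]
 [-0.001 -1.    -0.   ]]
t 0.2 pos [0.2648 0.5659 0.2221] j [-1.16  0.33 -0.06  1.46  0.02  1.35 -0.09] w 0.0869 F [ 0.1  0.6 -0. ]
 err world mm [ 135.2 -341.9  -62.1] turn deg [-1.000e-02 -3.208e+01 -5.000e-02]
 shift in current tool mm [-252.3   62.3 -267.3]  in final tool mm [-355.8   62.1  -92.5]
```

Emit:
arm_command:
  targets:
    - [[0,0,0,0,-6.4,0],[0,0,0,0,-6.4,0],[0,0,0,0,-6.4,0],[0,0,0,0,-6.4,0],[0,0,0,0,-6.4,0],[-0.035,0.002,-0.002,0,0,0],[-0.035,0.002,-0.002,0,0,0],[-0.035,0.002,-0.002,0,0,0],[-0.035,0.002,-0.002,0,0,0],[-0.035,0.002,-0.002,0,0,0],[-0.035,0.002,-0.002,0,0,0],[-0.035,0.002,-0.002,0,0,0]]

```text
time: 1.2
ee_pos: [0.3083, 0.3228, 0.2083]
eef_rot: [0.469, 0.529, -0.529, -0.469]
ft_force: [1.1, -0.2, -0.1]
width: 0.0873
```

Emit:
arm_command:
  targets:
    - [[-0.034,0.002,-0.002,0,0,0],[-0.034,0.002,-0.002,0,0,0],[-0.034,0.002,-0.002,0,0,0],[0,0,0,0,0,0],[0,0,0,0,0,0]]

```text
time: 1.62
ee_pos: [0.3269, 0.2227, 0.2027]
eef_rot: [0.47, 0.529, -0.528, -0.47]
ft_force: [-0.1, 1.5, 0.8]
width: 0.0868
```

```bash
python3 - <<'E'
from h import *
c=cam("wrist");cv2.imwrite("pics/w1.png",c["pixels"])
plan([0.397,0.224,0.1],7)
print(proj(c,[0.396,0.224,0.024]))
E
```

```text
t 1.67 pos [0.3266 0.224  0.2028] j [-0.79 -0.17  0.06  2.04  0.01  1.27  0.96] w 0.0868 F [-0.5  0.1  0.4]
 err world mm [  70.4    0.  -102.8] turn deg [ 0.03 -0.14  0.04]
 shift in current tool mm [ -8.5 102.8 -69.8]  in final tool mm [ -8.6 102.8 -69.8]
[[317.2659414  241.05703632]]
```

View pics/w1.png

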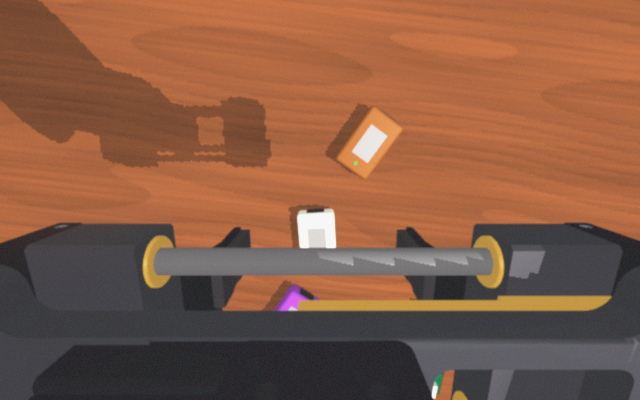

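Image "up" in the wrist view points toward the robot: the white brick is at (317,228), half hidden by the rod, and brown is above it. I'll move the tool further out.

Emit:
arm_command:
  targets:
    - [[0,0,-0.035,0,0,0],[0,0,-0.035,0,0,0],[0,0,-0.035,0,0,0],[0,0,-0.015,0,0,0],[0,0,0,0,0,0],[0,0,0,0,0,0]]

```text
time: 2.17
ee_pos: [0.4456, 0.2396, 0.2018]
eef_rot: [-0.469, -0.529, 0.53, 0.469]
ft_force: [-0.3, 0.4, -0.3]
width: 0.0871
```

```bash
python3 - <<'E'
from h import *
c=cam("wrist");im=c["pixels"];cv2.imwrite("pics/w2.png",im)
hsv=cv2.cvtColor(im,cv2.COLOR_BGR2HSV);H,S,V=[hsv[...,i].astype(int) for i in range(3)]
u,v=proj(c,[0.396,0.224,0.024])[0].astype(int);print(u,v)
m=win((S<70)&(V>90),u-70,max(v-80,0),u+70,min(v+80,215))
m=cv2.morphologyEx(m.astype(np.uint8),cv2.MORPH_OPEN,np.ones((3,3)))
cv2.imwrite("pics/w2m.png",m*255)
print(rect(c,m,0.024))
plan([0.397,0.224,0.1],7)
E
```

```text
314 144
(0.39659542846679685, 0.22368235778808593, 75.65465545654297, 46.46562957763672, 9.993895530700684)
t 2.22 pos [0.445  0.2395 0.202 ] j [-0.73  0.08  0.16  1.81 -0.01  1.26  1.12] w 0.087 F [-0.2 -0.8 -0.5]
 err world mm [ -48.   -15.5 -102. ] turn deg [-0.07  0.   -0.02]
 shift in current tool mm [ -9.5 102.1  49.4]  in final tool mm [ -9.6 102.   49.5]
```

View pics/w2.png

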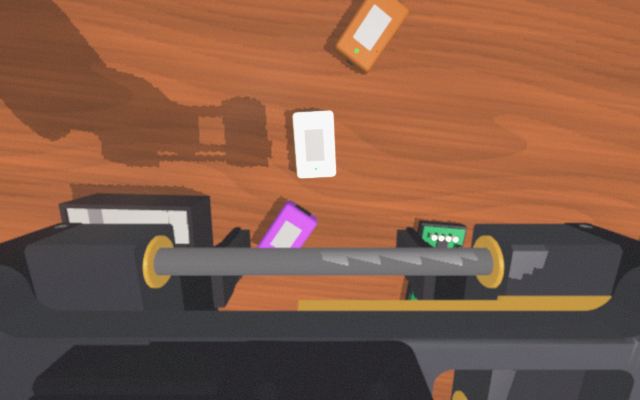

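View pics/w2m.png

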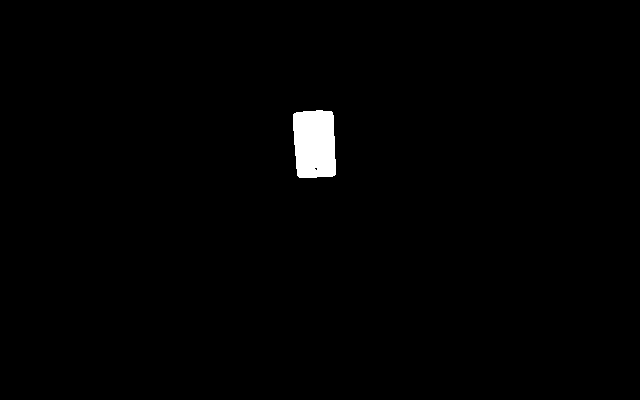

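The brick measures 75.7 x 46.5 mm, centred at (0.3966, 0.2237) with yaw 10°, and the top view agrees. In the wrist picture it is at (314,144).

```bash
python3 - <<'E'
from h import *
plan([0.3966,0.2237,0.005],10)
E
```

```text
t 2.22 pos [0.445  0.2395 0.202 ] j [-0.73  0.08  0.16  1.81 -0.01  1.26  1.12] w 0.087 F [-0.2 -0.8 -0.5]
 err world mm [ -48.4  -15.8 -197. ] turn deg [-0.07 -3.   -0.02]
 shift in current tool mm [ -9.7 197.1  49.7]  in final tool mm [ -7.2 197.   50.4]
```

Emit:
arm_command:
  targets:
    - [[0,0,0,-0.07,-3,0],[-0.0025,0.02,0.017,0,0,0],[-0.0025,0.03,0.017,0,0,0],[-0.0022,0.03,0.0164,0,0,0],[0,0.03,0,0,0,0],[0,0.025,0,0,0,0],[0,0,0,0,0,0],[0,0,0,0,0,0]]
  grip_force: 20

```text
time: 2.88
ee_pos: [0.3963, 0.2229, 0.0675]
eef_rot: [-0.455, -0.541, 0.542, 0.455]
ft_force: [-0.1, -0.5, 0.8]
width: 0.0872
```

```bash
python3 - <<'E'
from h import *
plan([0.3966,0.2237,0.005],10)
E
```

```text
t 2.88 pos [0.3963 0.2229 0.0675] j [-0.74  0.12  0.14  2.08 -0.02  0.95  1.15] w 0.0872 F [-0.1 -0.5  0.8]
 err world mm [  0.3   0.8 -62.5] turn deg [-0.03 -0.01 -0.04]
 shift in current tool mm [ 0.8 62.5 -0.5]  in final tool mm [ 0.8 62.5 -0.4]
```

Emit:
arm_command:
  targets:
    - [[0.0005,0.02,0,0,0,0],[0,0.02,0,0,0,0],[0,0.015,0,0,0,0],[0,0.007,0,0,0,0],[0,0,0,0,0,0],[0,0,0,0,0,0]]

```text
time: 3.38
ee_pos: [0.3982, 0.2239, 0.0068]
eef_rot: [0.455, 0.542, -0.541, -0.454]
ft_force: [0.1, -0.6, 0.6]
width: 0.0868
```

Emit:
arm_command:
  targets:
    - [[0,0,0,0,0,0],[0,0,0,0,0,0],[0,0,0,0,0,0],[0,0,0,0,0,0],[0,0,0,0,0,0],[0,0,0,0,0,0],[0,0,0,0,0,0],[0,0,0,0,0,0]]
  hand: 0
  grip_force: 20

```text
time: 4.05
ee_pos: [0.3975, 0.2232, 0.0055]
eef_rot: [0.455, 0.542, -0.541, -0.455]
ft_force: [-0.9, -0.1, 0.6]
width: 0.0458
```

Emit:
arm_command:
  targets:
    - [[0,-0.02,0,0,0,0],[0,-0.035,0,0,0,0],[0,-0.04,0,0,0,0],[0,-0.04,0,0,0,0],[0,-0.04,0,0,0,0],[0,-0.04,0,0,0,0],[0,-0.02,0,0,0,0],[0,0,0,0,0,0]]

```text
time: 4.72
ee_pos: [0.3988, 0.2243, 0.2453]
eef_rot: [0.456, 0.544, -0.538, -0.454]
ft_force: [0.5, 0.3, -1.4]
width: 0.0457
```

```bash
python3 - <<'E'
from h import *
plan([0.65,0.035,0.25],5)
E
```

```text
t 4.72 pos [0.3988 0.2243 0.2453] j [-0.75 -0.06  0.14  1.86  0.01  1.34  1.12] w 0.0457 F [ 0.5  0.3 -1.4]
 err world mm [ 251.2 -189.3    4.7] turn deg [0.44 4.91 0.23]
 shift in current tool mm [-229.7   -3.8 -214.9]  in final tool mm [-210.5   -4.7 -233.7]
```

Emit:
arm_command:
  targets:
    - [[0,0,0,0.4,4.9,0.2],[-0.021,0,-0.0234,0,0,0],[-0.021,0,-0.0234,0,0,0],[-0.021,0,-0.0234,0,0,0],[-0.021,0,-0.0234,0,0,0],[-0.021,0,-0.0234,0,0,0],[-0.021,0,-0.0234,0,0,0],[-0.021,0,-0.0234,0,0,0],[-0.021,0,-0.0234,0,0,0],[-0.021,0,-0.0234,0,0,0],[-0.021,0,-0.0234,0,0,0],[0,0,0,0,0,0]]

```text
time: 5.72
ee_pos: [0.6508, 0.0288, 0.237]
eef_rot: [-0.479, -0.516, 0.524, 0.479]
ft_force: [-0.5, -0.5, -2.6]
width: 0.0458
```

Emit:
arm_command:
  targets:
    - [[0,0,0,0,0,0],[0,0,0,0,0,0]]

```text
time: 5.88
ee_pos: [0.648, 0.0348, 0.2385]
eef_rot: [-0.477, -0.518, 0.524, 0.479]
ft_force: [-0.3, 1.2, -1.7]
width: 0.0458
```

```bash
python3 - <<'E'
from h import *
c=cam("wrist");im=c["pixels"];cv2.imwrite("pics/w3.png",im)
np.savez("w3.npz",**{k:v for k,v in c.items() if k!="mount"})
plan([0.65,0.035,0.25],5)
E
```

```text
t 5.93 pos [0.6479 0.0354 0.239 ] j [-0.41  0.39  0.38  1.38 -0.14  1.4   1.63] w 0.046 F [ 0.3  0.4 -1.7]
 err world mm [ 2.1 -0.4 11. ] turn deg [-0.41  0.07 -0.18]
 shift in current tool mm [ -0.6 -11.   -2. ]  in final tool mm [ -0.5 -11.   -2. ]
```

View pics/w3.png

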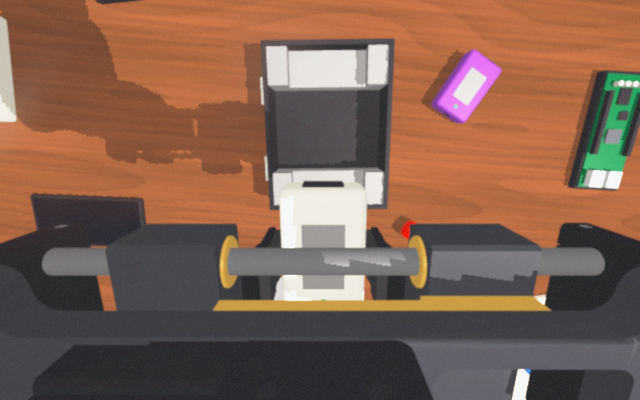

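The wrist view shows the case rim with corners at about (262,41), (393,40), (388,208) and (268,209). The brick is held level, and the board is at (610,130).

```bash
python3 - <<'E'
from h import *
c={k:v for k,v in np.load("w3.npz").items()}; im=c["pixels"]
cv2.imwrite("pics/w3c.png",cv2.resize(im[25:225,240:410],None,fx=3.5,fy=3,interpolation=cv2.INTER_CUBIC)[:600])
P=ray(c,[(262,41),(393,40),(388,208),(270,209)],0.056)[:,:2]; print(P.round(4))
print("sides mm",[round(float(np.linalg.norm(P[i]-P[(i+1)%4])*1000),1) for i in range(4)],"centre",P.mean(0))
# white block/ledge rects: top blocks z=.052
hsv=cv2.cvtColor(im,cv2.COLOR_BGR2HSV);H,S,V=[hsv[...,i].astype(int) for i in range(3)]
dark=win((V<70),255,30,400,212)
n,l,st,ce=cv2.connectedComponentsWithStats(dark.astype(np.uint8)); k=1+st[1:,4].argmax(); print(st[k])
print("dark rect",rect(c,l==k,0.056))
for d in (P[3]-P[0],P[2]-P[1]): print("yaw",np.degrees(np.arctan2(d[1],d[0])))
for d in (P[0]-P[1],P[3]-P[2]): print("yaw short",np.degrees(np.arctan2(d[1],d[0]))+90)
E
```

```text
[[ 0.4929 -0.0452]
 [ 0.4799  0.0957]
 [ 0.6662  0.1165]
 [ 0.6802 -0.0285]]
sides mm [141.6, 187.5, 145.6, 188.0] centre [0.57979058 0.03462437]
[ 266   85  122   93 3294]
dark rect (0.5829950561523437, 0.03216020965576172, 141.93450927734375, 95.79727935791016, -81.80109596252441)
yaw 5.118646667605869
yaw 6.344630867555597
yaw short 5.293939376162768
yaw short 5.511270686129549
```

View pics/w3c.png

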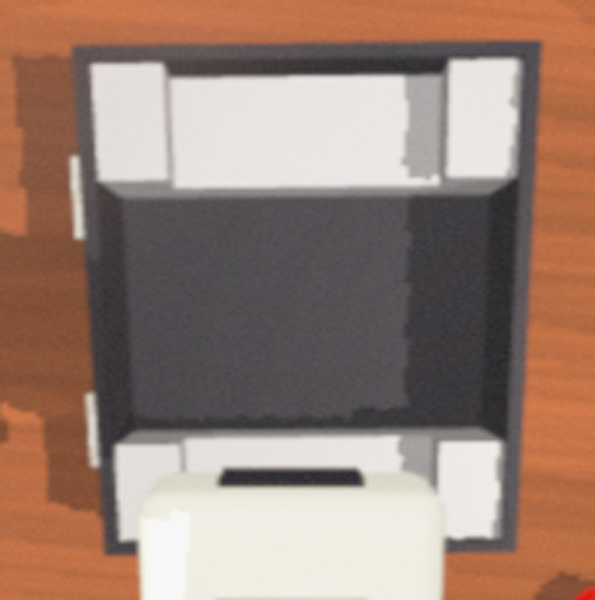

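```bash
python3 - <<'E'
from h import *
c={k:v for k,v in np.load("w3.npz").items()}
P=ray(c,[(260.9,39.7),(394.4,39.2),(387.7,207.7),(270.3,208.8)],0.056)[:,:2]
print("wrist rim",P.mean(0).round(4),[round(float(np.linalg.norm(P[i]-P[(i+1)%4])*1000),1) for i in range(4)])
# ledge inner edges z=.032 : crop (172..440,187), (185..435,436)
f=lambda a,b:(a/3.5+240,b/3+25)
Q=ray(c,[f(172,188),f(437,184),f(432,436),f(186,438)],0.032)[:,:2]
print("ledges",Q.round(4),"mid",Q.mean(0).round(4),np.linalg.norm(Q[0]-Q[3]),np.linalg.norm(Q[1]-Q[2]))
t=cam("top"); g=lambda a,b:(a/3+140,b/3+100)
P=ray(t,[g(432,80),g(585,69),g(600,272),g(447,284)],0.056)[:,:2]
print("top rim",P.mean(0).round(4),[round(float(np.linalg.norm(P[i]-P[(i+1)%4])*1000),1) for i in range(4)])
for i,j in((1,2),(0,3)):
    d=P[i]-P[j];print(np.degrees(np.arctan2(d[1],d[0])))
plan([0.578,0.0345,0.10],5.5)
E
```

```text
wrist rim [0.5791 0.0346] [144.2, 187.9, 144.8, 189.0]
ledges [[ 0.5346 -0.0162]
 [ 0.5253  0.074 ]
 [ 0.6254  0.0843]
 [ 0.6341 -0.0052]] mid [0.5798 0.0342] 0.10008622974438455 0.1006261427309763
top rim [0.574  0.0333] [140.4, 188.6, 138.1, 189.1]
5.2065858468379
5.9015050898986825
t 5.98 pos [0.648  0.0356 0.2395] j [-0.41  0.39  0.38  1.38 -0.14  1.4   1.63] w 0.0458 F [-0.4 -0.6 -0.9]
 err world mm [ -70.    -1.1 -139.5] turn deg [-0.37 -0.4  -0.16]
 shift in current tool mm [  5.5 139.9  68.9]  in final tool mm [  5.6 139.5  69.7]
```

Ledge edges (gap 100 mm, free width 90 mm) and rim sides (188 x 144 mm) match the given sizes. The case centre is about (0.579, 0.0345) with yaw 5.5°. I'm moving over it now.

Emit:
arm_command:
  targets:
    - [[0,0,0,-0.37,-0.4,-0.16],[0.0015,0.01,0.017,0,0,0],[0.0015,0.01,0.017,0,0,0],[0.0013,0.03,0.017,0,0,0],[0.0013,0.03,0.0177,0,0,0],[0,0.03,0,0,0,0],[0,0.02,0,0,0,0],[0,0,0,0,0,0],[0,0,0,0,0,0],[0,0,0,0,0,0]]

```text
time: 6.82
ee_pos: [0.5808, 0.0338, 0.1117]
eef_rot: [0.477, 0.524, -0.522, -0.475]
ft_force: [0.7, 0.2, -1.9]
width: 0.0461
```

```bash
python3 - <<'E'
from h import *
plan([0.5795,0.0345,0.012],5.5)
c=cam("top");cv2.imwrite("pics/t1.png",cv2.resize(c["pixels"][90:240,220:420],None,fx=4,fy=4,interpolation=cv2.INTER_CUBIC))
E
```

```text
t 6.82 pos [0.5808 0.0338 0.1117] j [-0.44  0.33  0.36  1.73 -0.13  1.1   1.63] w 0.0461 F [ 0.7  0.2 -1.9]
 err world mm [ -1.3   0.7 -99.7] turn deg [ 0.19 -0.05 -0.03]
 shift in current tool mm [ 0.9 99.7  1.6]  in final tool mm [ 0.9 99.7  1.2]
```

View pics/t1.png

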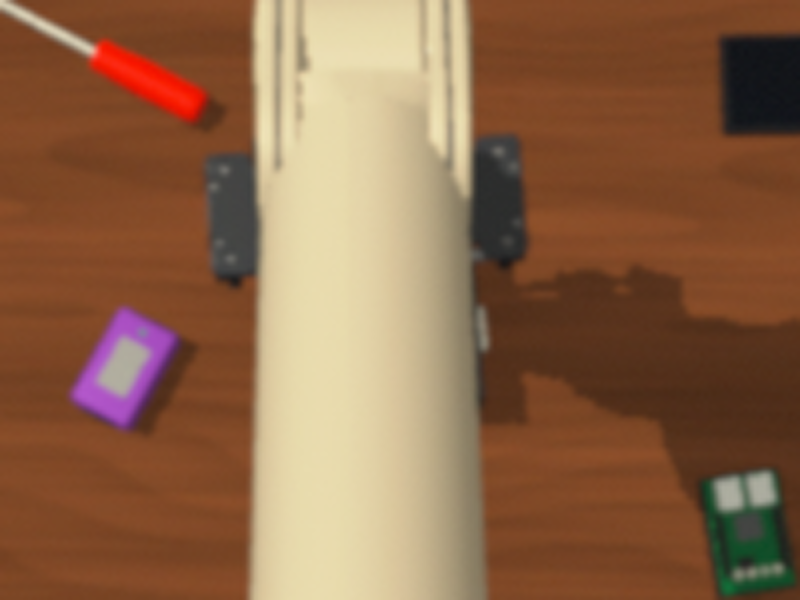

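The top view is hidden by the arm, so I'll rely on measured pose and force. At rest the brick should put the TCP at z≈0.0105.

Emit:
arm_command:
  targets:
    - [[0.001,0.02,0.001,0.19,0,0],[0,0.02,0,0,0,0],[0,0.02,0,0,0,0],[0,0.015,0,0,0,0],[0,0.008,0,0,0,0],[0,0.005,0,0,0,0],[0,0,0,0,0,0],[0,0,0,0,0,0]]

```text
time: 7.53
ee_pos: [0.5794, 0.0343, 0.023]
eef_rot: [-0.476, -0.523, 0.523, 0.476]
ft_force: [0.8, -0.0, -1.4]
width: 0.0456
```

```bash
python3 - <<'E'
from h import *
plan([0.5795,0.0345,0.0105],5.5)
E
```

```text
t 7.53 pos [0.5794 0.0343 0.023 ] j [-0.41  0.44  0.34  1.8  -0.18  0.93  1.66] w 0.0456 F [ 0.8 -0.  -1.4]
 err world mm [  0.1   0.2 -12.5] turn deg [-0.06 -0.08 -0.04]
 shift in current tool mm [ 0.2 12.5 -0.1]  in final tool mm [ 0.2 12.5 -0.1]
```

Emit:
arm_command:
  targets:
    - [[0,0.003,0,0,0,0],[0,0.003,0,0,0,0],[0,0.002,0,0,0,0],[0,0.001,0,0,0,0],[0,0.001,0,0,0,0],[0,0.001,0,0,0,0],[0,0,0,0,0,0],[0,0,0,0,0,0]]

```text
time: 8.2
ee_pos: [0.5786, 0.0342, 0.0109]
eef_rot: [-0.475, -0.522, 0.524, 0.476]
ft_force: [-1.2, 0.5, -0.8]
width: 0.0458
```

Emit:
arm_command:
  targets:
    - [[0,0.0005,0,0,0,0],[0,0.0005,0,0,0,0],[0,0.0005,0,0,0,0],[0,0,0,0,0,0],[0,0,0,0,0,0]]

```text
time: 8.62
ee_pos: [0.5787, 0.0342, 0.0106]
eef_rot: [-0.475, -0.522, 0.524, 0.476]
ft_force: [-7.1, 0.2, 11.6]
width: 0.046
```

Contact with the floor reads +11.6 N at z=0.0106, as expected. Releasing with a partial opening.

Emit:
arm_command:
  targets:
    - [[0,0,0,0,0,0],[0,0,0,0,0,0],[0,0,0,0,0,0],[0,0,0,0,0,0],[0,0,0,0,0,0]]
  hand: 0.78

```text
time: 9.03
ee_pos: [0.5786, 0.0343, 0.0093]
eef_rot: [-0.475, -0.522, 0.524, 0.476]
ft_force: [-1.5, 0.2, 0.5]
width: 0.066
```

Emit:
arm_command:
  targets:
    - [[0,-0.01,0,0,0,0],[0,-0.02,0,0,0,0],[0,-0.035,0,0,0,0],[0,-0.04,0,0,0,0],[0,-0.04,0,0,0,0],[0,-0.04,0,0,0,0],[0,-0.03,-0.02,0,0,0],[0,-0.02,-0.03,0,0,0],[0,0,-0.03,0,0,0],[0,0,0,0,0,0],[0,0,0,0,0,0]]

```text
time: 9.95
ee_pos: [0.6593, 0.042, 0.2438]
eef_rot: [-0.475, -0.522, 0.524, 0.476]
ft_force: [-0.3, -0.5, -0.3]
width: 0.068
```

```bash
python3 - <<'E'
from h import *
c=cam("wrist");im=c["pixels"];cv2.imwrite("pics/w4.png",im)
hsv=cv2.cvtColor(im,cv2.COLOR_BGR2HSV);H,S,V=[hsv[...,i].astype(int) for i in range(3)]
np.savez("w4.npz",**{k:v for k,v in c.items() if k!="mount"})
plan([0.6,0.4,0.24],2)
E
```

```text
t 10.0 pos [0.6585 0.0418 0.2439] j [-0.41  0.42  0.39  1.34 -0.15  1.42  1.64] w 0.0675 F [-0.2  0.6 -0.9]
 err world mm [-58.5 358.2  -3.9] turn deg [-0.2   3.4  -0.09]
 shift in current tool mm [362.2   3.5  24.6]  in final tool mm [360.1   3.9  46. ]
```

View pics/w4.png

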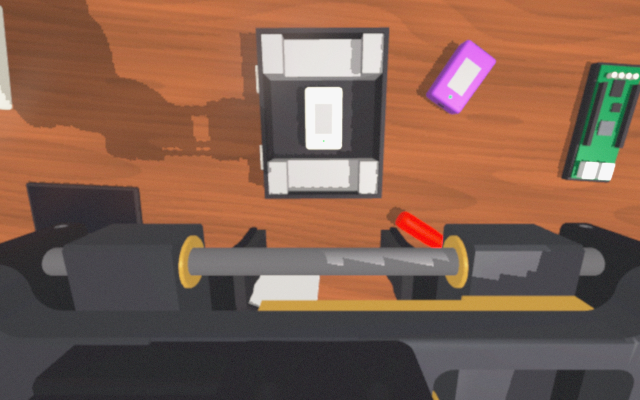

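The brick lies flat and centred in the compartment at (323,118). Now to view the board.

Emit:
arm_command:
  targets:
    - [[0,0,0,-0.2,3.4,-0.1],[0.036,0,0.004,0,0,0],[0.036,0,0.004,0,0,0],[0.036,0,0.004,0,0,0],[0.036,0,0.004,0,0,0],[0.036,0,0.004,0,0,0],[0.036,0,0.004,0,0,0],[0.036,0,0.004,0,0,0],[0.036,0,0.004,0,0,0],[0.036,0,0.004,0,0,0],[0.036,0,0,0,0,0],[0,0,0,0,0,0]]
  hand: 1

```text
time: 11.0
ee_pos: [0.6054, 0.4092, 0.2437]
eef_rot: [0.487, 0.512, -0.51, -0.49]
ft_force: [-0.1, 0.4, -0.7]
width: 0.087
```

Emit:
arm_command:
  targets:
    - [[0,0,0,0,0,0],[0,0,0,0,0,0],[0,0,0,0,0,0]]

```text
time: 11.25
ee_pos: [0.6106, 0.3987, 0.2452]
eef_rot: [0.492, 0.509, -0.508, -0.491]
ft_force: [-0.5, -0.1, 0.4]
width: 0.0869
```

```bash
python3 - <<'E'
from h import *
c=cam("wrist");im=c["pixels"];cv2.imwrite("pics/w5.png",im)
np.savez("w5.npz",**{k:v for k,v in c.items() if k!="mount"})
hsv=cv2.cvtColor(im,cv2.COLOR_BGR2HSV);H,S,V=[hsv[...,i].astype(int) for i in range(3)]
u,v=proj(c,[0.55,0.403,0.012])[0].astype(int);print(u,v)
g=win((H>45)&(H<90)&(S>80),max(u-80,0),max(v-110,0),u+80,min(v+110,225))
print("green",rect(c,cv2.morphologyEx(g.astype(np.uint8),cv2.MORPH_CLOSE,np.ones((15,15))),0.014))
w=((H<35)|(H>170))&(S>60)&(V>70)
print("all",rect(c,win(~w,max(u-80,0),max(v-110,0),u+80,min(v+110,225)),0.012))
plan([0.55,0.403,0.1],2)
cv2.imwrite("pics/w5c.png",cv2.resize(im[max(v-110,0):v+110,u-90:u+90],None,fx=3,fy=3,interpolation=cv2.INTER_CUBIC)[:600]); print(u-90,max(v-110,0))
E
```

```text
327 134
green (0.5506449584960937, 0.4020367126464844, 142.8455047607422, 54.400550842285156, 1.762542486190796)
all (0.550802734375, 0.4019636535644531, 146.11203002929688, 58.33738327026367, 1.8255912065505981)
t 11.3 pos [0.6107 0.3987 0.2452] j [-0.81  0.57  0.28  1.11 -0.15  1.48  1.05] w 0.0869 F [-0.1 -0.5  0.3]
 err world mm [ -60.7    4.3 -145.2] turn deg [ 0.1  -0.11  0.04]
 shift in current tool mm [  6.2 145.1  60.7]  in final tool mm [  6.4 145.2  60.5]
237 24
```

View pics/w5c.png

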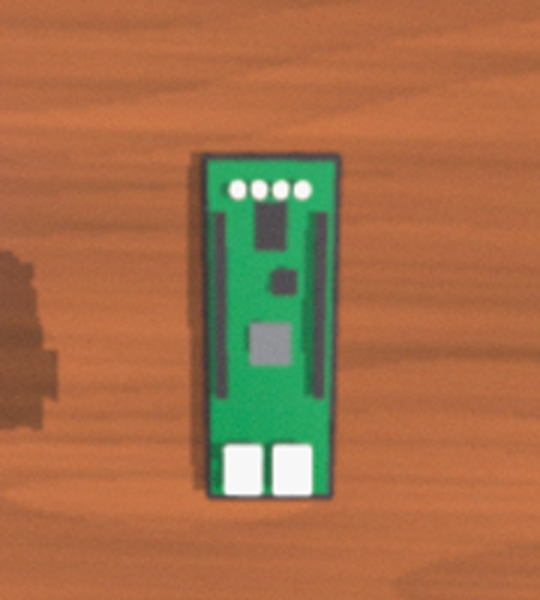

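The board is at (0.5507, 0.402) with yaw 1.8°, and top and wrist views agree within 1 mm. Its contour measures 146 x 58 mm on the base-top plane. It fills (202..340, 155..497) of the crop.

Emit:
arm_command:
  targets:
    - [[0.0018,0.01,0.015,0.1,0,0],[0.0018,0.03,0.015,0,0,0],[0.0017,0.03,0.015,0,0,0],[0,0.035,0.0148,0,0,0],[0,0.035,0,0,0,0],[0,0.035,0,0,0,0],[0,0.01,0,0,0,0],[0,0,0,0,0,0],[0,0,0,0,0,0]]

```text
time: 12.05
ee_pos: [0.5511, 0.4035, 0.061]
eef_rot: [0.491, 0.509, -0.508, -0.492]
ft_force: [-0.7, 0.5, -0.1]
width: 0.0871
```

```bash
python3 - <<'E'
from h import *
plan([0.5507,0.402,0.003],1.8)
E
```

```text
t 12.05 pos [0.5511 0.4035 0.061 ] j [-0.87  0.58  0.24  1.48 -0.15  1.1   1.01] w 0.0871 F [-0.7  0.5 -0.1]
 err world mm [ -0.4  -1.5 -58. ] turn deg [0.02 0.15 0.07]
 shift in current tool mm [-1.5 58.   0.4]  in final tool mm [-1.5 58.   0.4]
```

Emit:
arm_command:
  targets:
    - [[-0.0015,0.02,0,0,0,0],[0,0.017,0,0,0,0],[0,0.012,0,0,0,0],[0,0.006,0,0,0,0],[0,0.0015,0,0,0,0],[0,0,0,0,0,0],[0,0,0,0,0,0]]

```text
time: 12.63
ee_pos: [0.5508, 0.4029, 0.0043]
eef_rot: [0.491, 0.509, -0.508, -0.491]
ft_force: [-0.7, 0.4, 0.8]
width: 0.0869
```

```bash
python3 - <<'E'
from h import *
plan([0.5507,0.402,0.003],1.8)
E
```

```text
t 12.63 pos [0.5508 0.4029 0.0043] j [-0.86  0.65  0.23  1.51 -0.17  1.    1.02] w 0.0869 F [-0.7  0.4  0.8]
 err world mm [-0.1 -0.9 -1.3] turn deg [0.04 0.21 0.11]
 shift in current tool mm [-0.9  1.3  0.1]  in final tool mm [-0.9  1.3  0.1]
```

Emit:
arm_command:
  targets:
    - [[-0.0005,0.001,0,0,0,0],[0,0,0,0,0,0],[0,0,0,0,0,0],[0,0,0,0,0,0],[0,0,0,0,0,0],[0,0,0,0,0,0],[0,0,0,0,0,0]]
  hand: 0
  grip_force: 25

```text
time: 13.22
ee_pos: [0.5501, 0.402, 0.0021]
eef_rot: [0.491, 0.509, -0.509, -0.492]
ft_force: [0.2, -0.0, 1.0]
width: 0.0596
```

Emit:
arm_command:
  targets:
    - [[0,-0.005,0,0,0,0],[0,-0.01,0,0,0,0],[0,-0.025,0,0,0,0],[0,-0.035,0,0,0,0],[0,-0.04,0,0,0,0],[0,-0.035,0,0,0,0],[0,-0.02,0,0,0,0],[0,0,0,0,0,0],[0,0,0,0,0,0]]

```text
time: 13.97
ee_pos: [0.5508, 0.4021, 0.1739]
eef_rot: [0.491, 0.51, -0.508, -0.491]
ft_force: [-0.2, 0.3, -2.6]
width: 0.0597
```

```bash
python3 - <<'E'
from h import *
c=cam("wrist");cv2.imwrite("pics/w6.png",c["pixels"])
c=cam("side");cv2.imwrite("pics/s6.png",cv2.resize(c["pixels"][60:240,230:430],None,fx=3.3,fy=3.3,interpolation=cv2.INTER_CUBIC))
plan([0.5795,0.0345,0.17],5.5)
E
```

```text
t 14.07 pos [0.5496 0.4014 0.1709] j [-0.88  0.49  0.26  1.38 -0.13  1.3   0.99] w 0.0596 F [-0.2 -0.9 -2.3]
 err world mm [  29.9 -366.9   -0.9] turn deg [-0.13 -3.48 -0.01]
 shift in current tool mm [-367.7    0.9  -17. ]  in final tool mm [-368.1    0.9    5.4]
```

View pics/w6.png

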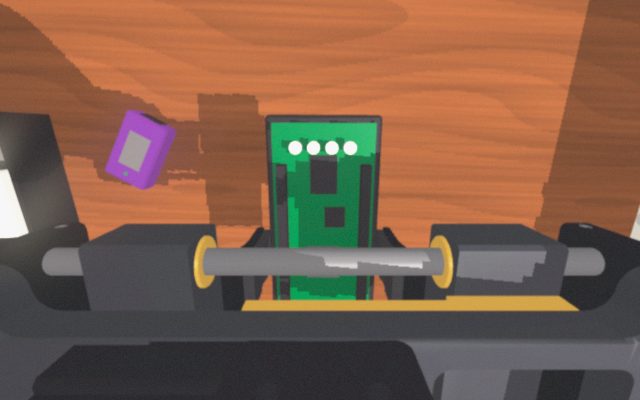

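View pics/s6.png

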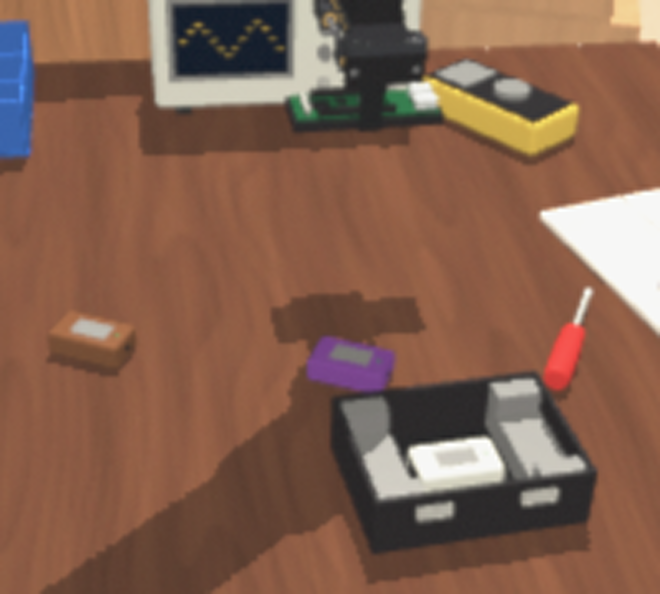

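The board is held at a width of 59.6 mm, with its near edge at row ~117 in the wrist view, columns 266..382. I'll check its level against the grasp geometry.

```bash
python3 - <<'E'
from h import *
c=cam("wrist"); s=readout.read_state(); R=Ro.from_quat(s["eef_rot"]).as_matrix(); p=s["ee_pos"]
for dz in (-4,0,4):
    X=[p+R@np.array([sx*.030,-0.010+dz/1000,.0752]) for sx in(-1,1)]
    print(dz,proj(c,X).round(1))
g=cv2.cvtColor(c["pixels"],cv2.COLOR_BGR2GRAY).astype(int); print(g[105:130,325])
E
```

```text
-4 [[261.1 111.8]
 [383.  111.7]]
0 [[262.7 112.3]
 [381.4 112.1]]
4 [[264.3 112.7]
 [379.9 112.6]]
[137 140 141 142 144 141 140 143 142 122  84  69  74  83  88  85  75  93
 119 131 133 133 136 132 130]
```

```bash
python3 - <<'E'
from h import *
c=cam("side"); s=readout.read_state(); R=Ro.from_quat(s["eef_rot"]).as_matrix(); p=s["ee_pos"]
# -y lower edge
X=[p+R@np.array([-.030,0.002,sz*.075]) for sz in(1,-1)]+[p+R@np.array([-.030,-0.010,sz*.075]) for sz in(1,-1)]
q=proj(c,X);print(q.round(1))
x0,y0=300,70
b=cv2.resize(c["pixels"][y0:y0+60,x0:x0+80],None,fx=9,fy=9,interpolation=cv2.INTER_CUBIC)
for u,v in q: cv2.circle(b,(int((u-x0)*9+4),int((v-y0)*9+4)),4,(0,0,255),1)
cv2.imwrite("pics/s7.png",b)
E
```

```text
[[318.3 100.8]
 [363.8  98.2]
 [318.3  97.3]
 [364.1  94.8]]
```

View pics/s7.png

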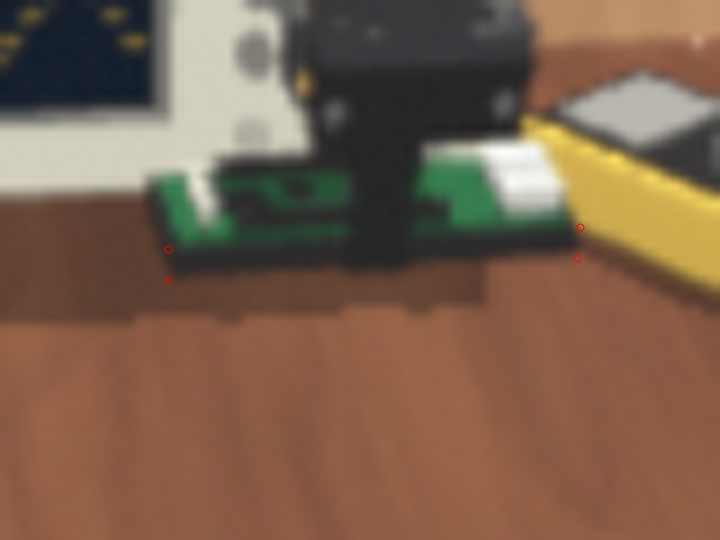

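Both ends show the same 1 px offset from the prediction, so the board hangs level. Carrying it to the case.

Emit:
arm_command:
  targets:
    - [[0,0,0,-0.1,-3.5,0],[-0.02,0,0,0,0,0],[-0.035,0,0,0,0,0],[-0.038,0,0.001,0,0,0],[-0.038,0,0.001,0,0,0],[-0.038,0,0.001,0,0,0],[-0.038,0,0.001,0,0,0],[-0.038,0,0.001,0,0,0],[-0.038,0,0,0,0,0],[-0.035,0,0,0,0,0],[-0.03,0,0,0,0,0],[-0.02,0,0,0,0,0]]

```text
time: 15.17
ee_pos: [0.58, 0.0308, 0.1708]
eef_rot: [-0.476, -0.522, 0.523, 0.476]
ft_force: [-0.1, 0.3, -1.1]
width: 0.0593
```

Emit:
arm_command:
  targets:
    - [[0,0,0,0,0,0],[0,0,0,0,0,0],[0,0,0,0,0,0],[0,0,0,0,0,0]]

```text
time: 15.5
ee_pos: [0.5803, 0.0365, 0.1711]
eef_rot: [0.475, 0.524, -0.524, -0.475]
ft_force: [0.3, 0.0, -1.7]
width: 0.0596
```

```bash
python3 - <<'E'
from h import *
plan([0.579,0.0345,0.034],5.5)
c=cam("wrist");cv2.imwrite("pics/w8.png",c["pixels"])
E
```

```text
t 15.5 pos [0.5803 0.0365 0.1711] j [-0.48  0.28  0.41  1.67 -0.12  1.22  1.62] w 0.0596 F [ 0.3  0.  -1.7]
 err world mm [  -1.3   -2.  -137.1] turn deg [0.01 0.13 0.07]
 shift in current tool mm [ -2.1 137.1   1.5]  in final tool mm [ -1.9 137.1   1.5]
```

View pics/w8.png

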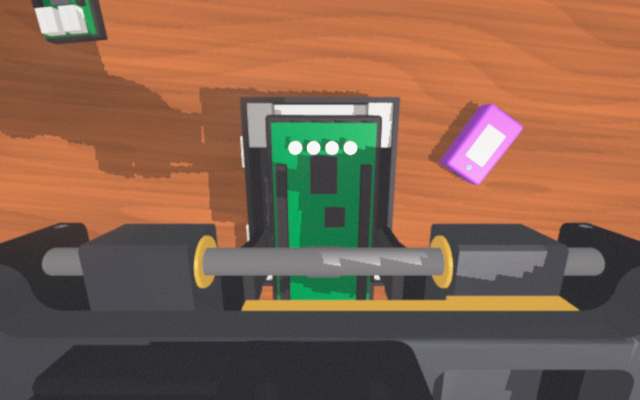

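The board's edges run parallel to the case and centred on it: near edge at row 117, case rim at columns 242..398.

Emit:
arm_command:
  targets:
    - [[-0.001,0.02,0.0008,0,0.1,0],[-0.001,0.025,0.0007,0,0,0],[0,0.025,0,0,0,0],[0,0.02,0,0,0,0],[0,0.012,0,0,0,0],[0,0.005,0,0,0,0],[0,0,0,0,0,0],[0,0,0,0,0,0]]

```text
time: 16.22
ee_pos: [0.58, 0.0333, 0.0655]
eef_rot: [0.476, 0.524, -0.522, -0.475]
ft_force: [-0.3, -0.3, -2.1]
width: 0.0596
```

```bash
python3 - <<'E'
from h import *
plan([0.579,0.0345,0.034],5.5)
c=cam("wrist");cv2.imwrite("pics/w9.png",c["pixels"])
c=cam("side");cv2.imwrite("pics/s9.png",cv2.resize(c["pixels"][150:240,310:430],None,fx=6,fy=6,interpolation=cv2.INTER_CUBIC))
E
```

```text
t 16.22 pos [0.58   0.0333 0.0655] j [-0.46  0.39  0.39  1.78 -0.17  1.01  1.66] w 0.0596 F [-0.3 -0.3 -2.1]
 err world mm [ -1.    1.2 -31.5] turn deg [ 0.12 -0.06  0.05]
 shift in current tool mm [ 1.3 31.5  1. ]  in final tool mm [ 1.3 31.5  0.9]
```

View pics/w9.png

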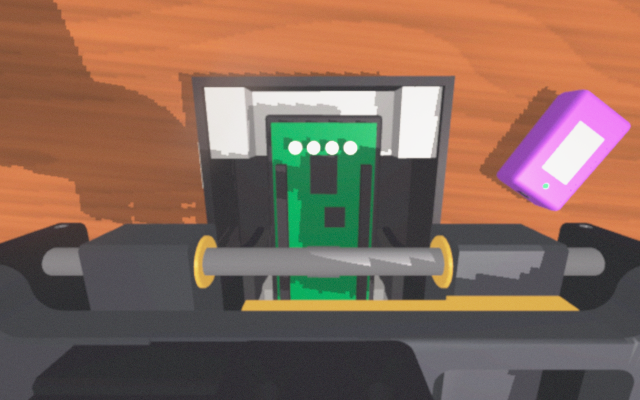

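View pics/s9.png

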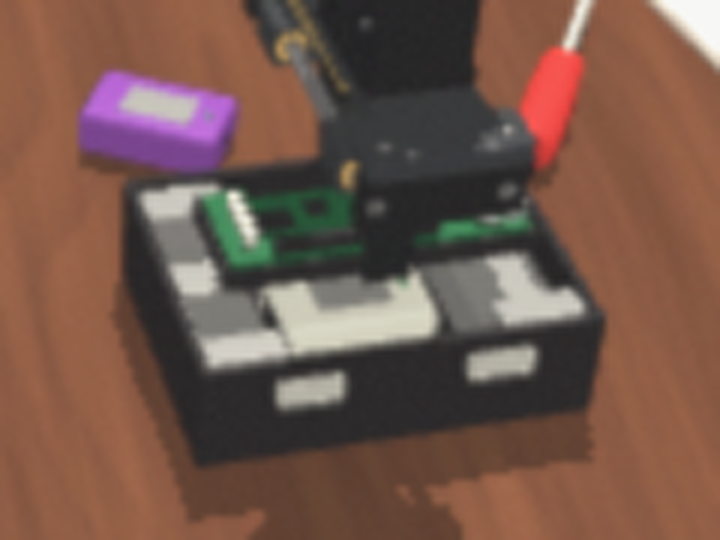

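The board sits between the corner blocks in the wrist view: block inner edges at columns ~252 and ~397, board at 266..382. Lowering the rest slowly.

Emit:
arm_command:
  targets:
    - [[0.0012,0.008,0.001,0.1,0,0],[0,0.007,0,0,0,0],[0,0.006,0,0,0,0],[0,0.004,0,0,0,0],[0,0.002,0,0,0,0],[0,0.0015,0,0,0,0],[0,0.001,0,0,0,0],[0,0,0,0,0,0],[0,0,0,0,0,0]]

```text
time: 17.07
ee_pos: [0.5785, 0.0341, 0.0353]
eef_rot: [0.476, 0.523, -0.523, -0.476]
ft_force: [0.4, 0.1, -1.5]
width: 0.06
```

Emit:
arm_command:
  targets:
    - [[0,0.0005,0,0,0,0],[0,0.0005,0,0,0,0],[0,0,0,0,0,0],[0,0,0,0,0,0]]

```text
time: 17.4
ee_pos: [0.5783, 0.0341, 0.0342]
eef_rot: [0.475, 0.523, -0.523, -0.476]
ft_force: [-0.1, -0.2, -2.2]
width: 0.0598
```

Emit:
arm_command:
  targets:
    - [[0,0.0005,0,0,0,0],[0,0.0005,0,0,0,0],[0,0,0,0,0,0],[0,0,0,0,0,0]]

```text
time: 17.73
ee_pos: [0.5784, 0.0342, 0.034]
eef_rot: [0.475, 0.523, -0.523, -0.476]
ft_force: [-5.0, -0.3, 8.2]
width: 0.0596
```

Contact at z=0.034 with +8 N, exactly the ledge height. Releasing.

Emit:
arm_command:
  targets:
    - [[0,0,0,0,0,0],[0,0,0,0,0,0],[0,0,0,0,0,0],[0,0,0,0,0,0],[0,0,0,0,0,0]]
  hand: 0.9

```text
time: 18.15
ee_pos: [0.5783, 0.0341, 0.0331]
eef_rot: [0.475, 0.523, -0.523, -0.476]
ft_force: [-0.2, -1.1, 0.1]
width: 0.0772
```

Emit:
arm_command:
  targets:
    - [[0,-0.008,0,0,0,0],[0,-0.015,0,0,0,0],[0,-0.03,0,0,0,0],[0,-0.04,0,0,0,0],[0,-0.04,0,0,0,0],[0,-0.04,0,0,0,0],[0,-0.03,-0.02,0,0,0],[0,-0.02,-0.03,0,0,0],[0,0,-0.03,0,0,0],[0,0,0,0,0,0],[0,0,0,0,0,0],[0,0,0,0,0,0]]

```text
time: 19.15
ee_pos: [0.6577, 0.0411, 0.2559]
eef_rot: [-0.475, -0.523, 0.523, 0.476]
ft_force: [-0.7, -1.3, 0.1]
width: 0.078
```

```bash
python3 - <<'E'
from h import *
c=cam("wrist");im=c["pixels"];cv2.imwrite("pics/w10.png",im)
hsv=cv2.cvtColor(im,cv2.COLOR_BGR2HSV);H,S,V=[hsv[...,i].astype(int) for i in range(3)]
u,v=proj(c,[0.579,0.034,0.04])[0].astype(int)
g=win((H>45)&(H<90)&(S>80),u-80,max(v-110,0),u+80,min(v+110,225))
print("green",rect(c,cv2.morphologyEx(g.astype(np.uint8),cv2.MORPH_CLOSE,np.ones((15,15))),0.046))
c=cam("side");cv2.imwrite("pics/s10.png",cv2.resize(c["pixels"][150:240,310:430],None,fx=6,fy=6,interpolation=cv2.INTER_CUBIC))
s=readout.read_state();print(s["time"],s["width"],s["ee_pos"])
E
```

```text
green (0.5788402099609375, 0.0345039176940918, 142.67161560058594, 54.36177062988281, 5.152834415435791)
19.25 0.07833124515618937 [0.65741381 0.04115822 0.25646655]
```

View pics/w10.png

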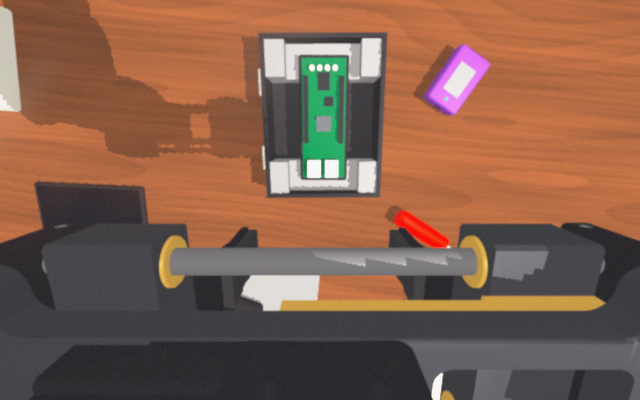

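View pics/s10.png

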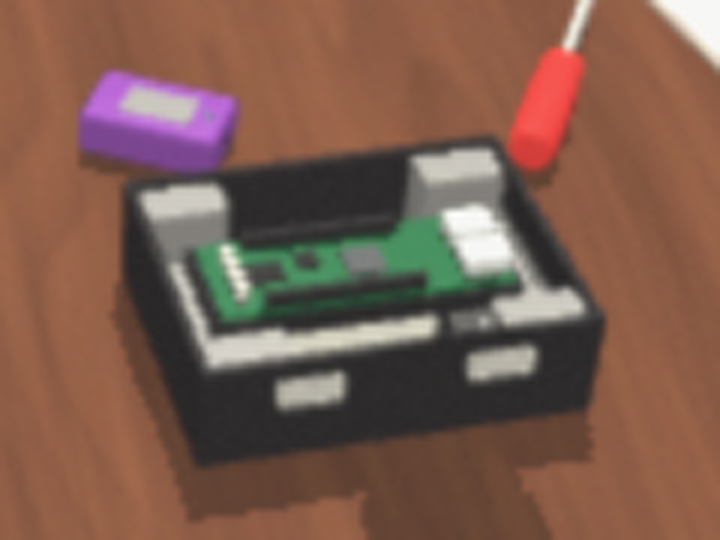

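The board is seated level between the corner blocks, with the brick under it. The board's centre is (0.5788, 0.0345) with yaw 5.2°, at (323,118) in the wrist view. Handing in.

```bash
python3 - <<'E'
from bench import r
print(r.close_job())
E
```

```text
the job is handed in; nothing more can be done
None
```

The small white brick is flat in the middle compartment, and the long board is over it on both end ledges, between the corner blocks. I handed the job in at about 19 s, with the gripper open and clear of the case.

- **Setting down:** Each part was lowered until it touched and only then released. The wrist force was about 12 N for the brick and 8 N for the board. Each touched at the height expected for the compartment floor or the ledge tops, within about 0.1 mm.
- **Final position:** In the last wrist picture the board's centre was at (0.5788, 0.0345) m with yaw 5.2°. The case centre, from the wrist picture, was about (0.579, 0.0345) m at about 5.5°. The side picture showed the board looking level, with the brick visible beneath it.
- **Disagreements:** The top camera put the case centre about 5 mm nearer the robot than the wrist camera did. I used the wrist value because its ledge gap and width came out right (100 mm and 90 mm). The board's outline measured 2–4 mm small, which did not affect the fit.
- **Not checked:** The top camera was blocked by the arm when I looked just before lowering the brick, so I relied on pose, force and the other two cameras. The hand-in gives no verdict.

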